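# Seat the keyed tube block in the dry-block heater and start it

## Task

Take the bare aluminium tube block with the orange key and put it into the well of the white heater, key towards the orange mark. The well plate floats, so feel and shuffle the block gently, without ramming or forcing it, until it drops fully home in the well; then press the heater's green start button and leave the blue spare block and the jar standing where they are.

Things in the scene. Friction and masses are not known exactly. Their poses are not given: they have to be found in the camera images.
- block: The tube block to seat: bare aluminium, 0.18 to 0.29 kg, rectangular 56 (its x) x 42 (its y) x 46 mm high, flat top with six dark bores (look only), sharp edges. Origin: centre of the underside of that rectangle; z up. Starts upright on the table at one of three places, yaw -0.9 to 0.9 rad. Best gripped across its 42 mm width.
- block_key (a point): Top of the block's key rib, at the middle of its outer edge. The rib, with an orange stripe, is 12 mm wide (y), stands 8 mm out of the middle of the block's +x end over the full height, so it reaches 36 mm from the block's centre.
- heater: Dry-block heater: white case fixed to the table, x -170 to +80 and y -95 to +95 mm about its origin, top 60 mm above the table. Origin: on the table, straight below the NOMINAL well centre. On the case lies a grey floating plate, 128 x 120 mm, flat deck 76 mm above the table, with the well in it. Delicate: the block must not press or knock on it with over 60 N; 5 to 15 N is ample.
- well_nominal (a point): NOMINAL well centre at deck height, heater's axes. The true well is off by up to 6 mm in x and in y and 0.06 rad in yaw, not measured: to be found by feel or sight. The plate stays where it lies and slides only if pushed sideways by over about 9 N (turned by over 0.25 N m), at most to 8 mm and 0.12 rad from nominal.
- key_slot (a point): NOMINAL mouth of the key slot at deck height, 38 mm from the well centre along the heater's +x (an orange mark on the deck lies beyond it). Well: 59 (x) x 45 (y) mm, 1.5 mm loose round the block, 14 mm deep, no chamfer; slot 16 mm wide, to 38 mm from the centre. Block home: its +x along the heater's +x, underside 62 mm and top 108 mm above the table.
- start (a joint): The heater's green start button (round, 28 mm across, moving straight down): 0 = up, 0.006 m = fully down, at which it takes 5 N; pressed from 0.004 m; springs back. Press it only when the block is home.
- start_top (a point): Centre of the top face of the green start button at rest, which faces up. The button stands 118 mm from the heater's origin along the heater's -x, on the case top. Nothing stands beside it but the floating plate, whose deck begins at least 40 mm from the button's centre.
- spare: Blue spare tube block without key, 56 x 42 x 46 mm, two large bores; leave it standing. Origin: centre of its underside.
- jar: Small reagent jar with white cap, 52 mm across, 62 mm high; leave it standing. Origin: centre of its underside.

How it is judged:
By the outcome, as a careful person would: the job done as asked, in the order asked, and still so for the second after the job is handed in, with the robot touching nothing.
It also fails if it takes over 72 s, if anything falls off the work surface, if the arm or the gripper's body presses on something with over 40 N, if the wrist force passes 120 N, or if a joint passes its speed limit or range.

## Robot

A 6-joint arm with a two-finger parallel gripper is mounted at the origin on the work surface. World frame = base frame: x ahead of the robot, y to its left, z up, the work surface at z = 0. Lengths are in mm, angles in rad, forces in N, time in s.
With the tool pointing down it reaches from about 350 to 775 mm from the base axis. Payload 7.3 kg.
Tool frame: the origin (TCP) lies at the very end of the fingers, on their centre line; the grasp point (between the pads) lies 19 mm behind it; z points along the fingers, y is the line along which they close (so a half turn about z gives the same grasp; the last joint's range is limited). The gripper opens to 92 mm and grips with 3 to 60 N. Pads are 19 mm wide; open, the fingers measure 130 mm over their backs; the gripper's body (75 mm by 190 mm) begins 47 mm behind the grasp point.
Start: joints at [1.021, 0.342, 1.524, -0, 1.275, -0.146], TCP at [206.268, 482.802, 226.741] pointing down, gripper open.
Joint ranges: [-2.53, 2.53], [-0.77, 2.02], [0.04, 2.7], [-1, 4.14], [0.28, 2.66], [-3.11, 3.11]. Speed limits (rad/s): [2.57, 2.57, 3.14, 3.14, 3.14, 3.14].

## Interface

Orientations are given as [roll, pitch, yaw] about the fixed x, y, z axes, in that order (R = Rz(yaw) Ry(pitch) Rx(roll)).
In Python, from plant import * gives the robot as it stands.
- The arm moves only by the tool arm_command, never from a script. Its arguments are lists of equal length, an entry for each row: "gripper": the finger opening in mm, from 0 to 91.8; "dp": the shift along the tool's x, y, z in units of 25 mm (1.0 is 25 mm), a list of three; "twist": the turn about the tool's z in units of 5 degrees (1.0 is 5 degrees). A call has exactly 5 rows; each row shifts and turns the commanded pose from where the row before left it, along the tool's axes as they then stand; what a row does not reach is not made up. A row lasts 1/8 s, in which the tool goes at most 62.5 mm and 10.7 degrees, less where a joint would pass 70% of its speed; a pose out of reach is approached as far as the arm can. A call is refused whole if a number of a shift passes 1 or a number of a turn 1, either way. A call with a gripper value outside its range is refused whole. The fingers move at their own pace and stop on an object; the grip force is fixed at half the most. Time passes only in rows, so rows that do not move let the fingers close, or fill a call up. It gives the time, the measured TCP pose, the force, the opening and the grip force at its end, in the units of the state.
- get_obs(): the state, without advancing time (a new reading comes with each control period).
- capture(name): name is "scene" or "top" or "wrist"; returns the picture (384x512x3 uint8, red, green, blue); there is no depth.
- get_calibration(name): a dict with "mtx" (3x3 intrinsics, pixels), "dist_coeffs" ([k1, k2, p1, p2, k3] as OpenCV has them; the pictures are not rectified), "position" and "attitude" of the camera in the world; the wrist camera has in their place "mount" (4x4, takes a point from camera to tool coordinates, whose origin is the TCP and whose axes are the flange's). Camera axes: x right, y down, z forward; pixel columns grow to the right and rows downward; lengths in mm; the calibration is good to about 2 mm. A picture is of the moment at which its call begins: read the wrist's pose just before it. get_calibration takes no time and is no camera call.
- close_job(): hands the job in; it is judged then, once.
The state is a dict: "time": time; "joint_positions": joint angles; "dq": joint speeds; "tau": joint torques, N m; "tool_pos": TCP position; "tcp_rot": TCP orientation; "contact_force": force on the tool from outside, world axes, zero at the start; "moment": the same for the moment, N m; "grip_width": finger opening in mm; "finger_force": force on a finger pad.
Only numpy, scipy, OpenCV 4.12 (cv2) and the standard library are available. Lean on these libraries where they do the work, as an engineer would, in place of code of your own. Each camera call takes 0.05 s, during which the arm holds its last target. There are 200 camera calls.

## Working session

There is one attempt and no reset: what is moved stays moved. The work goes in short steps, Python scripts to look and compute and a tool call to move; the robot and the scene stay as the last step left them, time stands still between calls to the robot, and variables do not carry over. Pictures are saved under pics/ and viewed, at most 10 in all, crops included, and the job is handed in when it is done.

Besides the shell and the picture viewer there is one more tool, called after "Call:" by a JSON object that holds its "op" and its "data", one argument or row to a line. arm_command: Moves the arm, as the interface text tells. Its arguments: {"type":"object","properties":{"gripper":{"type":"array"},"dp":{"type":"array"},"twist":{"type":"array"}},"required":["gripper","dp","twist"]}

```bash
mkdir -p pics
python3 - <<'E'
from plant import *
import cv2,numpy as np
for n in ("top","scene"):
    cv2.imwrite(f"pics/{n}0.png",cv2.resize(capture(n)[:,:,::-1],(800,600),interpolation=cv2.INTER_CUBIC))
    print(n,get_calibration(n))
print(get_calibration("wrist"));print(get_obs())
E
```

```text
top {'mtx': array([[456.35071539,   0.        , 252.59438248],
       [  0.        , 456.35071539, 190.01543668],
       [  0.        ,   0.        ,   1.        ]]), 'dist_coeffs': array([-0.17227854,  0.        ,  0.        ,  0.        ,  0.        ]), 'position': array([ 374.72405737,   12.59979339, 1073.84340113]), 'attitude': array([-2.95868057e+00,  6.55713557e-04, -1.57725639e+00])}
scene {'mtx': array([[395.18544819,   0.        , 255.5619005 ],
       [  0.        , 395.18544819, 189.4947657 ],
       [  0.        ,   0.        ,   1.        ]]), 'dist_coeffs': array([0.01767096, 0.        , 0.        , 0.        , 0.        ]), 'position': array([1096.53638842, -517.41782782,  569.83295673]), 'attitude': array([-2.16614093,  0.0161511 ,  0.78388972])}
{'mtx': array([[326.05250973,   0.        , 259.03473327],
       [  0.        , 326.05250973, 190.03344949],
       [  0.        ,   0.        ,   1.        ]]), 'dist_coeffs': array([-0.00443577,  0.        ,  0.        ,  0.        ,  0.        ]), 'mount': array([[ 3.87797403e-05, -9.53778392e-01, -3.00510860e-01,
       
[... 259 characters left out ...]
00000000e+00]])}
{'time': 0.1, 'joint_positions': array([ 1.02101326e+00,  3.42626266e-01,  1.52487687e+00,  1.96081673e-05,
        1.27540740e+00, -1.45963236e-01]), 'dq': array([ 0.00081713, -0.00196194, -0.0043978 , -0.00054   , -0.0001553 ,
        0.00086488]), 'tau': array([ 1.79900504e-03, -4.32005239e+01, -2.44696033e+01,  7.20361085e-02,
        5.25791163e-02, -5.23293409e-05]), 'tool_pos': array([206.06475358, 482.49471172, 226.14393829]), 'tcp_rot': array([-3.14029152e+00, -2.10230919e-04,  2.73776697e+00]), 'contact_force': array([1.19646061, 0.52671729, 0.34131228]), 'moment': array([-0.0032599 , -0.05999638,  0.02824989]), 'finger_force': 0.0, 'grip_width': 91.78793089626579}
```

View pics/top0.png

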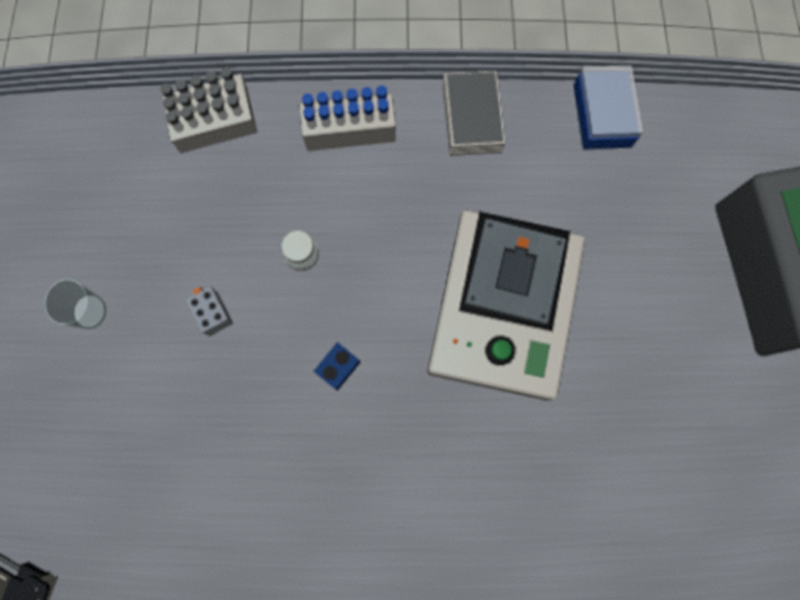

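The top view shows the block at about (208,310) with its key at (198,290). The heater's case corners are (463,212), (583,236), (555,398) and (430,373). The button is at (500,349), the orange mark at (523,242), the spare at (337,366) and the jar at (298,247).

```bash
cat > h.py <<'E'
from plant import *
import cv2,numpy as np
from scipy.spatial.transform import Rotation as Ro
def R(a): return Ro.from_euler('xyz',a).as_matrix()
def campose(n,obs=None):
    c=get_calibration(n)
    if n!='wrist': return c,R(c['attitude']),np.array(c['position'])
    Rt=R(obs['tcp_rot']);M=c['mount'];return c,Rt@M[:3,:3],Rt@M[:3,3]+obs['tool_pos']
def px2w(n,uv,z,obs=None):
    c,Rc,p=campose(n,obs)
    q=cv2.undistortPoints(np.array(uv,float).reshape(-1,1,2),c['mtx'],c['dist_coeffs']).reshape(-1,2)
    d=np.c_[q,np.ones(len(q))]@Rc.T
    return p+d*((z-p[2])/d[:,2])[:,None]
def w2px(n,P,obs=None):
    c,Rc,p=campose(n,obs)
    rv=cv2.Rodrigues(Rc.T)[0]
    return cv2.projectPoints(np.array(P,float).reshape(-1,1,3),rv,-Rc.T@p,c['mtx'],c['dist_coeffs'])[0].reshape(-1,2)
def fit2(L,W):  # planar rigid fit
    L=np.array(L,float);W=np.array(W)[:,:2];l=L-L.mean(0);w=W-W.mean(0)
    th=np.arctan2((l[:,0]*w[:,1]-l[:,1]*w[:,0]).sum(),(l*w).sum())
    c,s=np.cos(th),np.sin(th);t=W.mean(0)-np.array([[c,-s],[s,c]])@L.mean(0)
    return t,th,np.abs((L@np.array([[c,s],[-s,c]])+t-W)).max()
E
python3 - <<'E'
from h import *
np.set_printoptions(precision=2,suppress=True)
s=.64
f=lambda l,z: px2w('top',(np.array(l)+.5)*s-.5,z)
W=f([(463,212),(583,236),(555,398),(430,373)],60)
t,th,e=fit2([(80,95),(80,-95),(-170,-95),(-170,95)],W);print('heater',t,th,e)
print('button',f([(500,349)],68), t-118*np.array([np.cos(th),np.sin(th)]))
print('mark',f([(523,242)],76))
b=f([(208,310),(198,290)],46);print('block',b,np.arctan2(*(b[1]-b[0])[[1,0]]))
print('spare',f([(337,362)],46),'jar',f([(297,244)],62))
print(get_obs()['tool_pos'])
E
```

```text
heater [ 596.52 -162.27] -0.21474128304635337 4.711607300024639
button [[ 484.87 -136.82   68.  ]] [ 481.23 -137.13]
mark [[ 639.64 -174.57   76.  ]]
block [[547.39 288.74  46.  ]
 [577.66 305.27  46.  ]] 0.49984595125572184
spare [[470.13  96.44  46.  ]] jar [[642.33 155.52  62.  ]]
[206.06 482.49 226.14]
```

Call:
{"op": "arm_command", "data": {
  "gripper": [91, 91, 91, 91, 91],
  "dp": [
    [-0.5, -0.1, 0.1],
    [-1, -0.12, 0.1],
    [-1, -0.12, 0.1],
    [-1, -0.12, 0.1],
    [-1, -0.12, 0.1]
  ],
  "twist": [0, 0, 0, 0, 0]
}}

```text
time: 0.72
tool_pos: [305.2, 424.1, 213.8]
tcp_rot: [-3.141, 0.0, 2.737]
contact_force: [-0.7, 0.9, 0.1]
grip_width: 90.8
finger_force: 0.0
```

Call:
{"op": "arm_command", "data": {
  "gripper": [91, 91, 91, 91, 91],
  "dp": [
    [-1, -0.12, 0.1],
    [-1, -0.12, 0.1],
    [-1, -0.12, 0.1],
    [-1, -0.12, 0.1],
    [-1, -0.12, 0.1]
  ],
  "twist": [0, 0, 0, 0, 0]
}}

```text
time: 1.35
tool_pos: [414.1, 361.1, 201.3]
tcp_rot: [-3.141, -0.0, 2.737]
contact_force: [0.2, 0.6, 0.6]
grip_width: 90.9
finger_force: 0.0
```

Call:
{"op": "arm_command", "data": {
  "gripper": [91, 91, 91, 91, 91],
  "dp": [
    [-1, -0.12, 0.1],
    [-1, -0.12, 0.1],
    [-1, -0.12, 0.1],
    [-1, -0.12, 0.1],
    [-1, -0.12, 0.1]
  ],
  "twist": [0, 0, 0, 0, 0]
}}

```text
time: 1.98
tool_pos: [523.5, 298.5, 189.0]
tcp_rot: [3.142, -0.0, 2.738]
contact_force: [-1.4, 0.3, -0.1]
grip_width: 91.1
finger_force: 0.0
```

Call:
{"op": "arm_command", "data": {
  "gripper": [91, 91, 91, 91, 91],
  "dp": [
    [-0.7, 0, 0.1],
    [-0.4, 0, 0.1],
    [0, 0, 0.1],
    [0, 0, 0.1],
    [0, 0, 0.1]
  ],
  "twist": [0, -0.7, -1, -1, -1]
}}

```text
time: 2.6
tool_pos: [547.8, 288.7, 176.5]
tcp_rot: [3.142, -0.0, 3.064]
contact_force: [-0.5, 0.3, 0.2]
grip_width: 90.9
finger_force: 0.0
```

Call:
{"op": "arm_command", "data": {
  "gripper": [91, 91, 91, 91, 91],
  "dp": [
    [0, 0, 0.1],
    [0, 0, 0.1],
    [0, 0, 0],
    [0, 0, 0],
    [0, 0, 0]
  ],
  "twist": [-1, -1, -1, -1, -1]
}}

```text
time: 3.22
tool_pos: [547.8, 288.7, 171.6]
tcp_rot: [3.141, -0.0, -2.783]
contact_force: [0.2, -0.2, 0.0]
grip_width: 91.2
finger_force: 0.0
```

Call:
{"op": "arm_command", "data": {
  "gripper": [91, 91, 91, 91, 91],
  "dp": [
    [0, 0, 0],
    [0, 0, 0],
    [0, 0, 0],
    [0, 0, 0],
    [0, 0, 0]
  ],
  "twist": [-1, -0.7, 0, 0, 0]
}}

```text
time: 3.85
tool_pos: [547.5, 288.7, 171.7]
tcp_rot: [3.141, 0.0, -2.638]
contact_force: [0.1, 0.2, -0.2]
grip_width: 91.2
finger_force: 0.0
```

Run:
```python
from h import *
o=get_obs();im=capture('wrist')
import pickle;pickle.dump(o,open('o1.pkl','wb'))
cv2.imwrite("pics/w1.png",cv2.resize(im[:,:,::-1],(800,600),interpolation=cv2.INTER_CUBIC))
print(o['time'],o['tool_pos'],o['tcp_rot'],o['joint_positions'])
print((w2px('wrist',[[547,289,46]],o)+.5)/.64)
```

```text
3.85 [547.47231372 288.65567225 171.70249919] [ 3.14149947e+00  1.56275816e-05 -2.63846274e+00] [ 3.61402813e-01  5.57931060e-01  1.32998474e+00  9.94145718e-05
  1.25367455e+00 -1.71255443e+00]
[[405.93125937 286.19959464]]
```

View pics/w1.png

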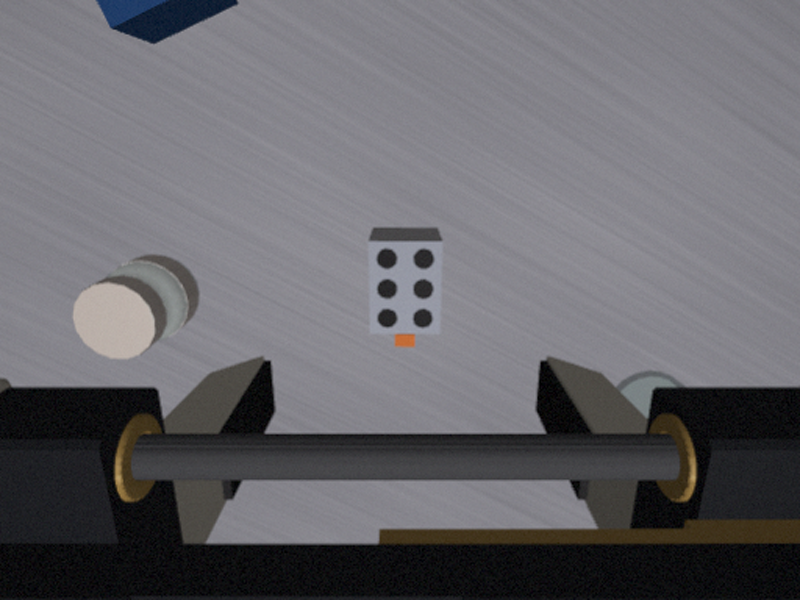

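The wrist view shows the block centred at (405,286), key at (404,340), square to the tool and within 1 px of where I predicted it. Next: descend, grip and lift.

Call:
{"op": "arm_command", "data": {
  "gripper": [91, 91, 91, 91, 91],
  "dp": [
    [0, 0, 1],
    [0, 0, 1],
    [0, 0, 1],
    [0, 0, 1],
    [0, 0, 1]
  ],
  "twist": [0, 0, 0, 0, 0]
}}

```text
time: 4.53
tool_pos: [547.5, 288.7, 46.0]
tcp_rot: [3.142, 0.0, -2.638]
contact_force: [0.8, -0.1, -0.1]
grip_width: 90.7
finger_force: 0.0
```

Call:
{"op": "arm_command", "data": {
  "gripper": [91, 91, 91, 60, 30],
  "dp": [
    [0, 0, 0.6],
    [0, 0, 0.47],
    [0, 0, 0],
    [0, 0, 0],
    [0, 0, 0]
  ],
  "twist": [0, 0, 0, 0, 0]
}}

```text
time: 5.15
tool_pos: [547.9, 288.9, 20.9]
tcp_rot: [-3.141, 0.002, -2.638]
contact_force: [0.2, -0.6, -0.1]
grip_width: 75.5
finger_force: 0.0
```

Call:
{"op": "arm_command", "data": {
  "gripper": [30, 30, 30, 30, 30],
  "dp": [
    [0, 0, 0],
    [0, 0, 0],
    [0, 0, 0],
    [0, 0, 0],
    [0, 0, 0]
  ],
  "twist": [0, 0, 0, 0, 0]
}}

```text
time: 5.78
tool_pos: [547.5, 288.7, 20.0]
tcp_rot: [3.142, 0.0, -2.638]
contact_force: [0.4, 0.0, 1.0]
grip_width: 41.8
finger_force: 30.0
```

Call:
{"op": "arm_command", "data": {
  "gripper": [30, 30, 30, 30, 30],
  "dp": [
    [0, 0, -0.6],
    [0, 0, -1],
    [0, 0, -1],
    [0, 0, -1],
    [0, 0, -1]
  ],
  "twist": [0, 0, 0, 0, 0]
}}

```text
time: 6.4
tool_pos: [547.2, 288.6, 136.5]
tcp_rot: [3.142, 0.0, -2.638]
contact_force: [0.2, 0.7, -2.5]
grip_width: 41.8
finger_force: 30.0
```

Call:
{"op": "arm_command", "data": {
  "gripper": [30, 30, 30, 30, 30],
  "dp": [
    [0, -0.4, -0.4],
    [0.27, -0.94, 0],
    [0.27, -0.94, 0],
    [0.27, -0.94, 0],
    [0.27, -0.94, 0]
  ],
  "twist": [0, 0, 0, 0, 0]
}}

```text
time: 7.02
tool_pos: [573.9, 183.0, 144.5]
tcp_rot: [3.141, -0.001, -2.638]
contact_force: [0.4, 0.1, -2.8]
grip_width: 41.6
finger_force: 30.0
```

Call:
{"op": "arm_command", "data": {
  "gripper": [30, 30, 30, 30, 30],
  "dp": [
    [0.27, -0.94, 0],
    [0.27, -0.94, 0],
    [0.27, -0.94, 0],
    [0.27, -0.94, 0],
    [0.27, -0.94, 0]
  ],
  "twist": [0, 0, 0, 0, 0]
}}

```text
time: 7.65
tool_pos: [600.9, 63.8, 144.5]
tcp_rot: [3.141, -0.001, -2.638]
contact_force: [0.1, 0.3, -2.8]
grip_width: 42.3
finger_force: 30.0
```

Call:
{"op": "arm_command", "data": {
  "gripper": [30, 30, 30, 30, 30],
  "dp": [
    [0.27, -0.94, 0],
    [0.27, -0.94, 0],
    [0.27, -0.94, 0],
    [0.27, -0.94, 0],
    [0.27, -0.94, 0]
  ],
  "twist": [0, 0, 0, 0, 0]
}}

```text
time: 8.28
tool_pos: [628.4, -55.4, 144.7]
tcp_rot: [3.141, -0.0, -2.638]
contact_force: [0.5, 0.8, -2.4]
grip_width: 42.2
finger_force: 30.0
```

Call:
{"op": "arm_command", "data": {
  "gripper": [30, 30, 30, 30, 30],
  "dp": [
    [0.27, -0.94, 0],
    [0.27, -0.94, 0],
    [0.27, -0.94, 0],
    [0.27, -0.94, 0],
    [0.13, -0.84, 0]
  ],
  "twist": [0, 0, 0, 0, 0]
}}

```text
time: 8.9
tool_pos: [657.6, -171.0, 144.9]
tcp_rot: [3.142, -0.0, -2.638]
contact_force: [-0.3, 0.6, -3.4]
grip_width: 42.3
finger_force: 30.0
```

Call:
{"op": "arm_command", "data": {
  "gripper": [30, 30, 30, 30, 30],
  "dp": [
    [0, 0, 0],
    [0, 0, 0],
    [0, 0, 0],
    [0, 0, 0],
    [0, 0, 0]
  ],
  "twist": [0.7, 1, 1, 1, 1]
}}

```text
time: 9.52
tool_pos: [657.5, -170.0, 144.9]
tcp_rot: [3.141, -0.0, -3.051]
contact_force: [0.1, -1.3, -3.2]
grip_width: 41.7
finger_force: 30.0
```

Call:
{"op": "arm_command", "data": {
  "gripper": [30, 30, 30, 30, 30],
  "dp": [
    [0, 0, 0],
    [0, 0, 0],
    [0, 0, 0],
    [0, 0, 0],
    [0, 0, 0]
  ],
  "twist": [1, 1, 1, 0.5, 0]
}}

```text
time: 10.15
tool_pos: [657.5, -169.9, 144.9]
tcp_rot: [3.141, -0.0, 2.93]
contact_force: [0.3, -0.6, -2.4]
grip_width: 41.8
finger_force: 30.0
```

Run:
```python
from h import *
o=get_obs();im=capture('wrist')
import pickle;pickle.dump(o,open('o2.pkl','wb'))
cv2.imwrite("pics/w2raw.png",im[:,:,::-1])
cv2.imwrite("pics/w2.png",cv2.resize(im[:,:,::-1],(800,600),interpolation=cv2.INTER_CUBIC))
print(o['time'],o['tool_pos'],o['tcp_rot'],o['contact_force'],o['moment'])
```

```text
10.15 [ 657.46177725 -169.85041967  144.85929496] [ 3.14149662e+00 -4.91175333e-05  2.93010661e+00] [ 0.25537217 -0.61304221 -2.35836131] [ 0.02394886 -0.05261508 -0.03628501]
```

View pics/w2.png

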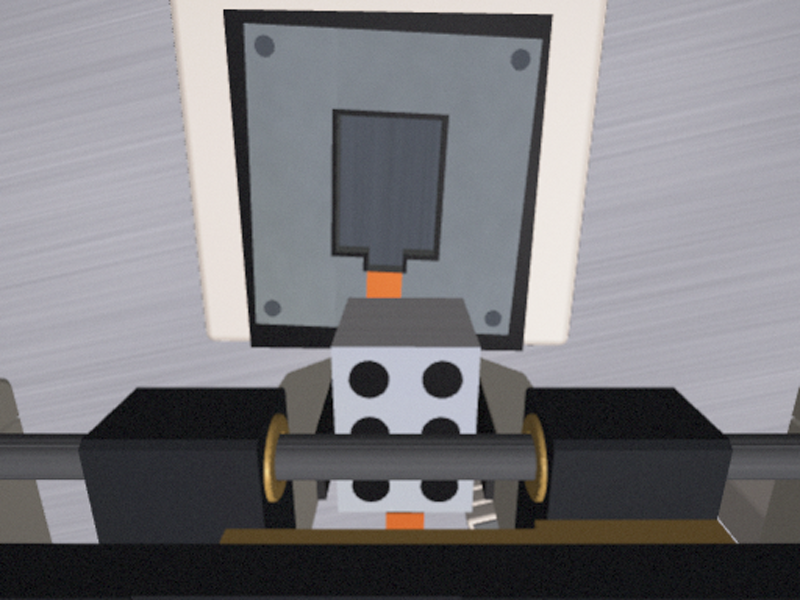

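The well is in clear view, at about (333,110), (448,115), (439,261) and (332,256). The held block's back edge runs from (332,346) to (480,346). I'll enlarge for corner precision.

Run:
```python
import cv2
im=cv2.imread("pics/w2raw.png")
cv2.imwrite("pics/w2c.png",cv2.resize(im[65:183,200:320],None,fx=5,fy=5,interpolation=cv2.INTER_CUBIC))
im2=cv2.imread("pics/w2raw.png")[185:230,200:320]
cv2.imwrite("pics/w2d.png",cv2.resize(im2,None,fx=6,fy=6,interpolation=cv2.INTER_CUBIC))
```

```text
(no output)
```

View pics/w2c.png

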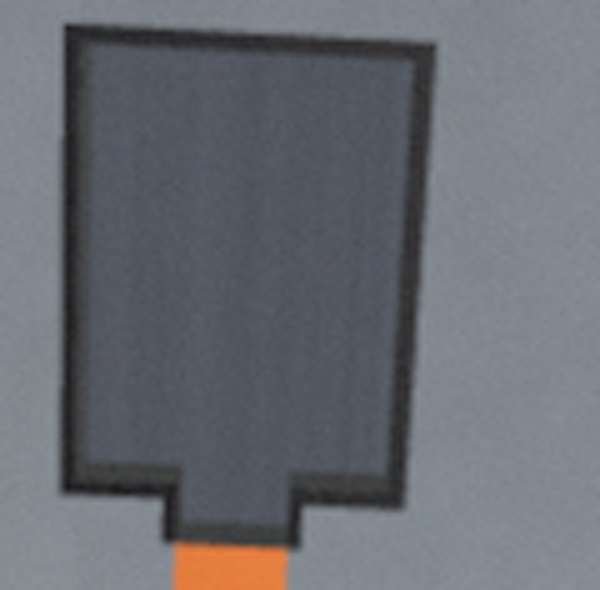

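View pics/w2d.png

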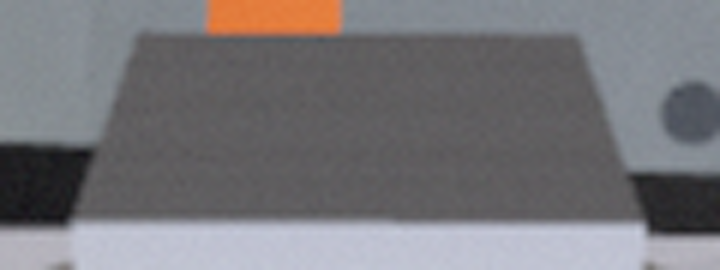

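The crop gives well corners at (65,24), (436,44), (404,508) and (61,493), and slot ends at (166,541) and (299,548). The block's back face has its bottom edge from (138,33) to (580,33) and its top edge from (72,220) to (648,220).

Run:
```python
from h import *
import pickle
np.set_printoptions(precision=2,suppress=True)
o=pickle.load(open('o2.pkl','rb'))
g=lambda l,s,off:(np.array(l,float)+.5)/s-.5+np.array(off)
uv=g([(65,24),(436,44),(404,508),(61,493),(166,541),(299,548)],5,(200,65))
W=px2w('wrist',uv,76,o)
print('dims',np.linalg.norm(W[0]-W[1]),np.linalg.norm(W[1]-W[2]),np.linalg.norm(W[2]-W[3]),np.linalg.norm(W[3]-W[0]),np.linalg.norm(W[4]-W[5]))
# image left = tool -y ; yaw 2.93: tool -y = ( -sin, cos)-> heater -y?
yaw=o['tcp_rot'][2];tx=np.array([np.cos(yaw),np.sin(yaw)]);ty=np.array([np.sin(yaw),-np.cos(yaw)])
print('tx',tx,'ty',ty)
# heater frame: hx ~ -tx, hy ~ +/-ty
hy=np.sign(np.dot(ty,[-np.sin(-.215),np.cos(-.215)]))
L=[(-29.5,-22.5*hy),(-29.5,22.5*hy),(29.5,22.5*hy),(29.5,-22.5*hy),(38,-8*hy),(38,8*hy)]
t,th,e=fit2(L,W);print('well',t,th,e)
t4=fit2(L[:4],W[:4]);print(t4)
zb=o['tool_pos'][2]-20
B=px2w('wrist',g([(138,33),(580,33)],6,(200,185)),zb,o);T=px2w('wrist',g([(72,220),(648,220)],6,(200,185)),zb+46,o)
for E in (B,T):
    m=E.mean(0)[:2];d=(E[1]-E[0])[:2]
    r=m-o['tool_pos'][:2];print('back edge in tool',r@tx,r@ty,'len',np.hypot(*d),'ang rel ty',np.arctan2(d@tx,d@ty))
d=t-o['tool_pos'][:2];print('tcp->well in tool mm',d@tx,d@ty,'yaw to turn(world)',th+np.pi-yaw)
```

```text
dims 48.19791758317671 61.91338652944269 48.439128516874725 62.198556928544384 18.945498330436173
tx [-0.98  0.21] ty [0.21 0.98]
well [ 596.  -164.4] -0.259300428497974 2.220909630961529
(array([ 596.17, -164.49]), np.float64(-0.26040945326789544), np.float64(2.09984542191188))
back edge in tool 26.68046572143878 0.11962156239902644 len 41.69254879633716 ang rel ty -0.000140042717333826
back edge in tool 27.097747466992132 0.1142968725365705 len 41.38040921213956 ang rel ty -0.00020309967856932992
tcp->well in tool mm 61.2353434650767 -7.568691016843039 yaw to turn(world) -0.04781438405076921
```

Call:
{"op": "arm_command", "data": {
  "gripper": [30, 30, 30, 30, 30],
  "dp": [
    [0.5, -0.08, 0],
    [0.7, -0.08, 0],
    [0.7, -0.08, 0],
    [0.586, -0.068, 0],
    [0, 0, 0.3]
  ],
  "twist": [0, 0, 0, 0, 0.56]
}}

```text
time: 10.82
tool_pos: [594.6, -164.0, 138.3]
tcp_rot: [-3.141, 0.001, 2.881]
contact_force: [-0.1, 0.4, -2.6]
grip_width: 41.8
finger_force: 30.0
```

Call:
{"op": "arm_command", "data": {
  "gripper": [30, 30, 30, 30, 30],
  "dp": [
    [0, 0, 0.5],
    [0, 0, 0.5],
    [0, 0, 0.37],
    [0, 0, 0.2],
    [0, 0, 0]
  ],
  "twist": [0, 0, 0, 0, 0]
}}

```text
time: 11.45
tool_pos: [594.9, -163.6, 97.7]
tcp_rot: [3.141, -0.001, 2.881]
contact_force: [0.3, 0.1, -2.7]
grip_width: 41.9
finger_force: 30.0
```

Call:
{"op": "arm_command", "data": {
  "gripper": [30, 30, 30, 30, 30],
  "dp": [
    [0, 0, 0.03],
    [0, 0, 0.03],
    [0, 0, 0.03],
    [0, 0, 0],
    [0, 0, 0]
  ],
  "twist": [0, 0, 0, 0, 0]
}}

```text
time: 12.08
tool_pos: [595.0, -163.6, 96.0]
tcp_rot: [3.142, 0.0, 2.881]
contact_force: [-0.3, 0.3, -2.5]
grip_width: 41.7
finger_force: 30.0
```

Call:
{"op": "arm_command", "data": {
  "gripper": [30, 30, 30, 30, 30],
  "dp": [
    [0, -0.024, 0],
    [0, 0, 0.02],
    [0, 0, 0.02],
    [0, 0, 0.02],
    [0, 0, 0]
  ],
  "twist": [0, 0, 0, 0, 0]
}}

```text
time: 12.7
tool_pos: [594.8, -164.2, 94.4]
tcp_rot: [3.141, -0.0, 2.881]
contact_force: [0.7, 0.5, -2.9]
grip_width: 41.3
finger_force: 30.0
```

Call:
{"op": "arm_command", "data": {
  "gripper": [30, 30, 30, 30, 30],
  "dp": [
    [0, 0, 0.02],
    [0, 0, 0.02],
    [0, 0, 0],
    [0, 0, 0],
    [0, 0, 0]
  ],
  "twist": [0, 0, 0, 0, 0]
}}

```text
time: 13.32
tool_pos: [594.8, -164.2, 93.5]
tcp_rot: [3.142, 0.0, 2.881]
contact_force: [0.2, -0.2, -2.7]
grip_width: 42.2
finger_force: 30.0
```

Already below deck level with no contact, so I'll continue gently.

Call:
{"op": "arm_command", "data": {
  "gripper": [30, 30, 30, 30, 30],
  "dp": [
    [0, 0, 0.03],
    [0, 0, 0.03],
    [0, 0, 0.03],
    [0, 0, 0],
    [0, 0, 0]
  ],
  "twist": [0, 0, 0, 0, 0]
}}

```text
time: 13.95
tool_pos: [594.8, -164.2, 91.2]
tcp_rot: [3.142, 0.0, 2.881]
contact_force: [0.1, -0.3, -3.5]
grip_width: 41.9
finger_force: 30.0
```

Call:
{"op": "arm_command", "data": {
  "gripper": [30, 30, 30, 30, 30],
  "dp": [
    [0, 0, 0.02],
    [0, 0, 0.02],
    [0, 0, 0.02],
    [0, 0, 0],
    [0, 0, 0]
  ],
  "twist": [0, 0, 0, 0, 0]
}}

```text
time: 14.58
tool_pos: [594.8, -164.2, 89.7]
tcp_rot: [3.141, 0.0, 2.881]
contact_force: [-0.6, 0.7, -2.2]
grip_width: 42.1
finger_force: 30.0
```

Call:
{"op": "arm_command", "data": {
  "gripper": [30, 30, 30, 30, 30],
  "dp": [
    [0, 0, 0.04],
    [0, 0, 0.04],
    [0, 0, 0.04],
    [0, 0, 0.04],
    [0, 0, 0]
  ],
  "twist": [0, 0, 0, 0, 0]
}}

```text
time: 15.2
tool_pos: [594.7, -164.2, 85.6]
tcp_rot: [3.141, -0.0, 2.881]
contact_force: [-0.1, 0.2, -2.8]
grip_width: 41.7
finger_force: 30.0
```

Call:
{"op": "arm_command", "data": {
  "gripper": [30, 30, 30, 30, 30],
  "dp": [
    [0, 0, 0.03],
    [0, 0, 0.03],
    [0, 0, 0.03],
    [0, 0, 0],
    [0, 0, 0]
  ],
  "twist": [0, 0, 0, 0, 0]
}}

```text
time: 15.82
tool_pos: [594.8, -164.2, 83.5]
tcp_rot: [3.141, 0.0, 2.881]
contact_force: [0.2, -0.1, -2.0]
grip_width: 41.8
finger_force: 30.0
```

Call:
{"op": "arm_command", "data": {
  "gripper": [30, 30, 30, 30, 30],
  "dp": [
    [0, 0, 0.02],
    [0, 0, 0.02],
    [0, 0, 0.02],
    [0, 0, 0],
    [0, 0, 0]
  ],
  "twist": [0, 0, 0, 0, 0]
}}

```text
time: 16.45
tool_pos: [594.8, -164.2, 82.0]
tcp_rot: [3.142, 0.0, 2.881]
contact_force: [0.2, -0.0, -2.0]
grip_width: 42.0
finger_force: 30.0
```

Call:
{"op": "arm_command", "data": {
  "gripper": [30, 30, 30, 30, 30],
  "dp": [
    [0, 0, 0.015],
    [0, 0, 0],
    [0, 0, 0.01],
    [0, 0, 0],
    [0, 0, 0]
  ],
  "twist": [0, 0, 0, 0, 0]
}}

```text
time: 17.08
tool_pos: [594.9, -164.2, 81.9]
tcp_rot: [3.142, 0.001, 2.881]
contact_force: [-3.2, 0.6, 5.5]
grip_width: 41.8
finger_force: 30.0
```

It bottomed at 81.9 mm with about 8 N of contact, which is the expected home height. Now release and rise.

Call:
{"op": "arm_command", "data": {
  "gripper": [44, 50, 60, 70, 70],
  "dp": [
    [0, 0, 0],
    [0, 0, 0],
    [0, 0, 0],
    [0, 0, 0],
    [0, 0, 0]
  ],
  "twist": [0, 0, 0, 0, 0]
}}

```text
time: 17.7
tool_pos: [594.8, -164.2, 81.3]
tcp_rot: [3.141, 0.0, 2.881]
contact_force: [0.6, 0.2, -0.1]
grip_width: 69.5
finger_force: 0.0
```

Call:
{"op": "arm_command", "data": {
  "gripper": [70, 70, 70, 70, 70],
  "dp": [
    [0, 0, -0.2],
    [0, 0, -0.5],
    [0, 0, -0.8],
    [0, 0, -1],
    [0, 0, -1]
  ],
  "twist": [0, 0, 0, 0, 0]
}}

```text
time: 18.32
tool_pos: [595.0, -164.3, 170.7]
tcp_rot: [-3.142, 0.001, 2.881]
contact_force: [-0.2, -0.0, -0.0]
grip_width: 70.3
finger_force: 0.0
```

Call:
{"op": "arm_command", "data": {
  "gripper": [50, 30, 10, 0, 0],
  "dp": [
    [0, 0, -0.6],
    [0.5, 0, 0],
    [0.8, 0, 0],
    [0.5, 0, 0],
    [0, 0, 0]
  ],
  "twist": [0, 0, 0, 0, 0]
}}

```text
time: 18.95
tool_pos: [550.9, -152.5, 184.2]
tcp_rot: [3.142, 0.0, 2.881]
contact_force: [-0.1, -0.4, 0.1]
grip_width: 24.5
finger_force: 0.0
```

Run:
```python
from h import *
o=get_obs();im=capture('wrist')
import pickle;pickle.dump(o,open('o3.pkl','wb'))
cv2.imwrite("pics/w3raw.png",im[:,:,::-1])
cv2.imwrite("pics/w3.png",cv2.resize(im[:,:,::-1],(800,600),interpolation=cv2.INTER_CUBIC))
print(o['time'],o['tool_pos'],o['tcp_rot'],o['contact_force'])
c,s=np.cos(-.26),np.sin(-.26);Rm=np.array([[c,-s],[s,c]])
L=np.array([(-28,-21),(-28,21),(28,21),(28,-21),(36,0)]);P=np.c_[L@Rm.T+[596.2,-164.5],np.full(5,108)]
print((w2px('wrist',P,o)+.5)/.64)
print((w2px('wrist',[[484,-137,68]],o)+.5)/.64)
```

```text
18.95 [ 550.94979217 -152.4807877   184.21691047] [3.14152106e+00 2.16666906e-04 2.88085813e+00] [-0.10030395 -0.4340036   0.11151153]
[[363.28619908 351.36543975]
 [448.25239133 351.2919785 ]
 [445.63370676 449.14667874]
 [366.0217184  449.22044392]
 [405.83644835 462.16537204]]
[[401.21606762 164.46968109]]
```

View pics/w3.png

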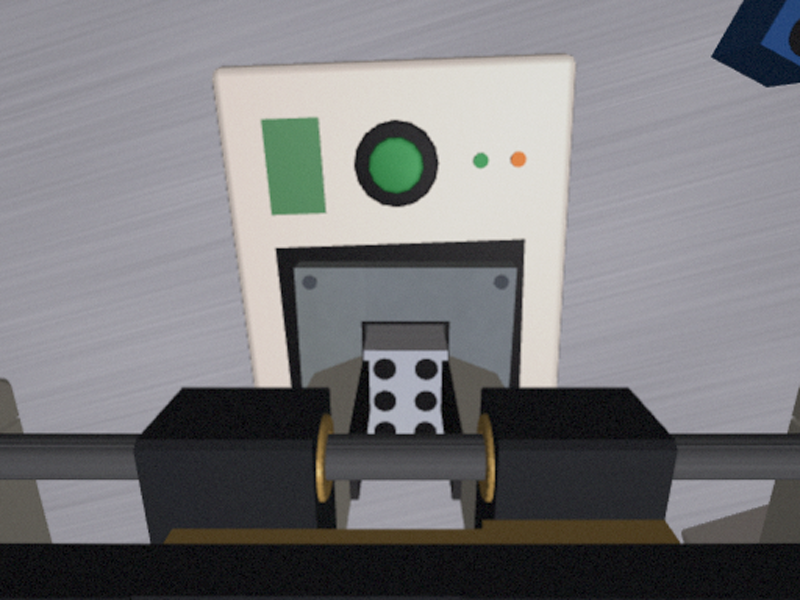

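The block is seated as predicted: its top edge is at y≈350 against 351 predicted, and x 364–447. The button is at (396,165). I'll move over it with the fingers closed.

Call:
{"op": "arm_command", "data": {
  "gripper": [0, 0, 0, 0, 0],
  "dp": [
    [0.6, -0.06, 0],
    [0.8, -0.07, 0],
    [0.8, -0.06, 0],
    [0.54, 0, 0],
    [0, 0, 0]
  ],
  "twist": [0, 0, 0, 0, 0]
}}

```text
time: 19.62
tool_pos: [483.9, -139.5, 184.0]
tcp_rot: [3.141, 0.0, 2.881]
contact_force: [0.1, -0.5, -0.2]
grip_width: 0.6
finger_force: 0.0
```

Call:
{"op": "arm_command", "data": {
  "gripper": [0, 0, 0, 0, 0],
  "dp": [
    [0, 0, 0.8],
    [0, 0, 1],
    [0, 0, 1],
    [0, 0, 0.8],
    [0, 0, 0.4]
  ],
  "twist": [0, 0, 0, 0, 0]
}}

```text
time: 20.25
tool_pos: [484.3, -139.6, 82.8]
tcp_rot: [3.141, -0.001, 2.881]
contact_force: [0.9, -0.8, -0.1]
grip_width: 0.4
finger_force: 0.0
```

Call:
{"op": "arm_command", "data": {
  "gripper": [0, 0, 0, 0, 0],
  "dp": [
    [0, 0, 0.05],
    [0, 0, 0.05],
    [0, 0, 0.05],
    [0, 0, 0],
    [0, 0, 0]
  ],
  "twist": [0, 0, 0, 0, 0]
}}

```text
time: 20.88
tool_pos: [484.4, -139.7, 80.6]
tcp_rot: [-3.141, 0.002, 2.881]
contact_force: [1.5, 0.2, 1.9]
grip_width: 0.2
finger_force: 1.2
```

Call:
{"op": "arm_command", "data": {
  "gripper": [0, 0, 0, 0, 0],
  "dp": [
    [0, 0, 0.03],
    [0, 0, 0.03],
    [0, 0, 0],
    [0, 0, 0],
    [0, 0, 0]
  ],
  "twist": [0, 0, 0, 0, 0]
}}

```text
time: 21.5
tool_pos: [484.2, -139.7, 78.7]
tcp_rot: [-3.142, 0.001, 2.881]
contact_force: [3.1, 0.3, 3.1]
grip_width: 0.4
finger_force: 1.7
```

Call:
{"op": "arm_command", "data": {
  "gripper": [0, 0, 0, 0, 0],
  "dp": [
    [0, 0, 0.03],
    [0, 0, 0.03],
    [0, 0, 0],
    [0, 0, 0],
    [0, 0, 0]
  ],
  "twist": [0, 0, 0, 0, 0]
}}

```text
time: 22.12
tool_pos: [484.0, -139.6, 77.2]
tcp_rot: [-3.142, 0.0, 2.881]
contact_force: [2.8, -0.5, 4.2]
grip_width: 0.1
finger_force: 2.1
```

Call:
{"op": "arm_command", "data": {
  "gripper": [0, 0, 0, 0, 0],
  "dp": [
    [0, 0, 0.03],
    [0, 0, 0.03],
    [0, 0, 0],
    [0, 0, 0],
    [0, 0, 0]
  ],
  "twist": [0, 0, 0, 0, 0]
}}

```text
time: 22.75
tool_pos: [484.0, -139.6, 76.2]
tcp_rot: [-3.142, 0.001, 2.881]
contact_force: [2.5, -1.0, 9.5]
grip_width: 0.4
finger_force: 5.0
```

The button is bottomed: the force jumped to 9.5 N. Now retreat and check.

Call:
{"op": "arm_command", "data": {
  "gripper": [0, 0, 0, 0, 0],
  "dp": [
    [0, 0, -0.3],
    [0, 0, -0.7],
    [0, 0, -1],
    [0, 0, -1],
    [0, 0, -1]
  ],
  "twist": [0, 0, 0, 0, 0]
}}

```text
time: 23.38
tool_pos: [482.2, -138.8, 175.3]
tcp_rot: [3.141, -0.005, 2.881]
contact_force: [-0.5, -0.1, -0.1]
grip_width: 0.5
finger_force: 0.0
```

Call:
{"op": "arm_command", "data": {
  "gripper": [0, 0, 0, 0, 0],
  "dp": [
    [0.6, 0, -1],
    [0.8, 0, -0.5],
    [0.6, 0, 0],
    [0, 0, 0],
    [0, 0, 0]
  ],
  "twist": [0, 0, 0, 0, 0]
}}

```text
time: 24.0
tool_pos: [435.5, -126.6, 212.4]
tcp_rot: [3.141, -0.001, 2.881]
contact_force: [-0.8, 0.4, 0.2]
grip_width: 0.6
finger_force: 0.0
```

Run:
```python
from h import *
o=get_obs();im=capture('scene')[:,:,::-1]
cv2.imwrite("pics/s4.png",cv2.resize(im,(800,600),interpolation=cv2.INTER_CUBIC))
print(o['time'],o['tool_pos'],o['contact_force'])
```

```text
24.0 [ 435.54751269 -126.63325844  212.37897445] [-0.78227043  0.38714016  0.22993054]
```

View pics/s4.png

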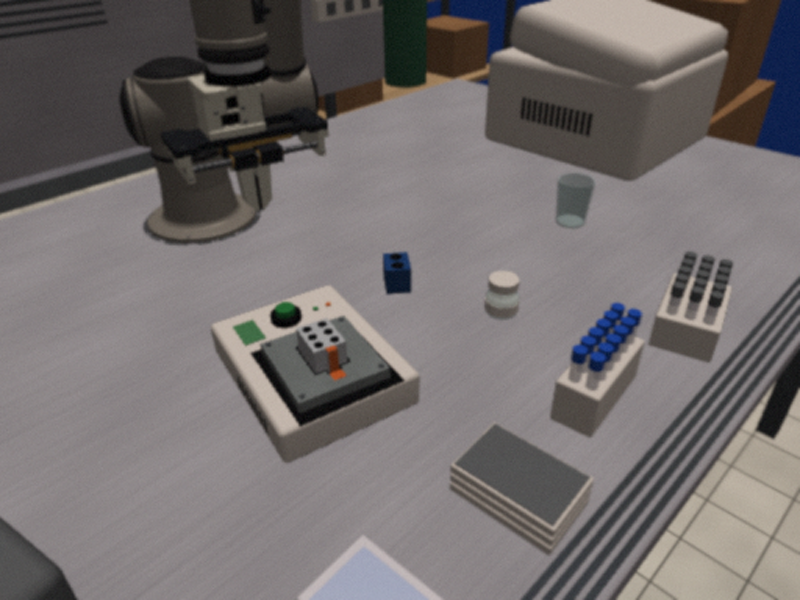

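The scene shows the block flat in the well at (323,345) with its key on the orange mark at (337,373). The spare at (397,272) and the jar at (503,293) are untouched, and the robot is clear.

```bash
python3 -c "
from plant import *
print(close_job())"
```

```text
the job is handed in; nothing more can be done
None
```

The block is fully home in the well with its key at the orange mark, the start button was pressed fully down afterwards, the spare and jar still stand where they were, and the job was handed in at about 24 s.

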